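# Nudge a coin cell into the test nest and start the test

### The job

Without picking it up, nudge the loose coin cell across the top of the black test nest until it drops into the round pocket and lies flat on the pocket's floor. Then press the green start button down and let it come back up. Keep the cell on the nest throughout, and leave the bottle, the reel and the screwdriver where they are.

Things in the scene. Friction and masses are not known exactly. Their poses are not given: they have to be found in the camera images.
- nest: fixed black block, 150 x 100 x 20 mm (its x, y, z), with a flat smooth top 20 mm above the worktop and square outer edges without any lip; origin at the centre of its underside. Its turn about the vertical differs from start to start, up to 1.5 rad either way. One round pocket with a brass contact on its floor lies 40 mm from the centre along its +x; near each corner is a flush steel screw head
- pocket_floor (a point): centre of the pocket's floor, 15 mm above the worktop. The pocket is round, 28 mm in diameter and 5 mm deep, with a 1 mm chamfer at its mouth
- pocket_mouth (a point): centre of the pocket's mouth, level with the nest's top, 20 mm above the worktop; z up
- cell: the loose silver coin cell: a disc 24.5 mm in diameter and 7.7 mm thick, 10 to 14 g; origin at the centre of its underside, z along its axis. It starts lying flat on the nest's top, its centre 45 to 95 mm from the pocket's centre. Seated, its top stands 2.7 mm above the nest's top. After the drop it can rest cocked, its trailing edge still on the rim; a light press on its top seats it
- start (a joint): travel of the start button in m: 0 up, 0.006 fully down; a spring returns it (1 N to start it moving, 4 N when fully down)
- start_top (a point): centre of the top face of the round green start button (30 mm in diameter), 22 mm above the worktop when up, pressed straight down; it stands on a small fixed round grey housing, 46 mm in diameter and 12 mm high, to the left or to the right of the nest
- tray: fixed blue tray of small components, 100 x 70 x 22 mm, on the other side of the nest from the button; origin at the centre of its underside
- cleaner: loose white bottle with a blue cap, 44 mm in diameter, 95 mm tall, standing; origin at the centre of its underside. To be left alone
- reel: loose component reel lying flat, white with a black hub, 90 mm in diameter, 14 mm thick; origin at the centre of its underside. To be left alone
- driver: loose screwdriver with an orange handle, 160 mm long, lying beyond the nest roughly crosswise; its own x runs along it from handle to blade, origin halfway along at worktop height, handle 26 mm thick. To be left alone
Not all that is in view belongs to the job. There is more than one size of the part that bears start; the job needs the middle-sized.

How it is judged:
On the way, in this order (a step that is already met when the one before it is completed fails the run):
1. the cell lies flat on the pocket's floor (horizontal distance between cell and pocket_floor below 0.004 m and z of cell in the frame of pocket_floor below 0.002 m and angle between cell's own z axis and vertical below 0.08 rad), for 0.2 s.
2. the start button is pressed down (value of joint start above 0.004 m), for 0.05 s.
At the end, for the whole second after the job is handed in: The cell lies flat at rest on the pocket's floor (within 4 mm of its centre, underside within 2 mm of the floor, tilt under 0.08 rad), the button has been pressed at least 4 mm after that and is up again (under 1.5 mm), and bottle, reel and screwdriver are within 20 mm of their starts (all of step 1 and linear speed of cell below 0.01 m/s and value of joint start below 0.0015 m and distance of each of cleaner, reel, driver from where it was at the start of the episode below 0.02 m); the robot touches nothing.
It fails at once if the cell is lifted: 6 mm above the nest's top, or 2.5 mm above it without touching the nest (height (world z) of cell above 0.026 m or (height (world z) of cell above 0.0225 m and contact force between cell and nest below 0.003 N)).
It fails at once if the cell falls off the nest (height (world z) of cell below 0.01 m).
It fails at once if the button is pressed before the cell lies in the pocket (value of joint start above 0.003 m and not (horizontal distance between cell and pocket_floor below 0.004 m and z of cell in the frame of pocket_floor below 0.002 m and angle between cell's own z axis and vertical below 0.08 rad)).
It fails at once if the bottle, the reel or the screwdriver is disturbed (distance of any of cleaner, reel, driver from where it was at the start of the episode above 0.02 m or angle between cleaner's own z axis and vertical above 0.4 rad).
It also fails if it takes over 51 s, if anything falls off the work surface, if the arm or the gripper's body presses on something with over 40 N, if the wrist force passes 120 N, or if a joint passes its speed limit or range.

### The arm

A 7-joint arm with a two-finger parallel gripper is mounted at the origin on the work surface. World frame = base frame: x ahead of the robot, y to its left, z up, the work surface at z = 0. Lengths are in m, angles in rad, forces in N, time in s.
With the tool pointing down it reaches from about 0.425 to 0.825 m from the base axis. Payload 3.6 kg.
Tool frame: the origin (TCP) lies on the centre line of the jaws, within the pads' length; the fingertips stand 19 mm ahead of it and the grasp point (between the pads) is the TCP (bot.tip_reach is the distance from the TCP to the fingertips, in m); z points along the fingers, y is the line along which they close (so a half turn about z gives the same grasp; the last joint's range is limited). The gripper opens to 85 mm and grips with 20 to 120 N. Pads are 22 mm wide; open, the fingers measure 114 mm over their backs; the gripper's body (76 mm by 85 mm) begins 54 mm behind the grasp point. The pads swing forward as they close: fully open they stand 13 mm farther back than shut.
Start: joints at [1.312, 0.615, -0.013, 1.423, 0.008, 1.103, -0.04], TCP at [0.15, -0.632, 0.25] pointing down, gripper open.
Joint ranges: [-3.12, 3.12], [-0.3, 2.06], [-1.34, 1.32], [0.26, 2.42], [-1.36, 4.5], [0.01, 1.98], [-2.84, 2.84]. Speed limits (rad/s): [2.79, 2.79, 3.14, 3.14, 3.14, 3.14, 3.14].

### API

Orientations are given as a unit quaternion [w, x, y, z].
In Python, from rig import bot gives the robot as it stands.
- The arm moves only by the shell command python3 -m handwheel 'ROWS' [FORCE]. ROWS is text: rows parted by semicolons, each of 7 numbers parted by spaces: the closure, from 0 (fully open) to 1 (shut), then the shift along the tool's x, y, z in m, then the turn, a rotation vector about the tool's x, y, z in degrees. In form: grip tx ty tz ax ay az; .... A call has 1 to 8 rows; each row is the pose to reach, as a shift and turn from the pose commanded when the call began, along the tool's axes at that moment; what a row does not reach only later rows make up. A row lasts 1/8 s, in which the tool goes at most 62.5 mm and 10.7 degrees, less where a joint would pass 70% of its speed; a pose out of reach is approached as far as the arm can. A call with a gripper value outside its range is refused whole. The fingers move at their own pace and stop on an object; FORCE is the grip in N (left out, the last holds). Time passes only in rows, so rows that repeat a pose let the fingers close. It gives the time, the measured TCP pose, the force, the opening and the grip force at its end, in the units of the state.
- bot.get_state(): the state, without advancing time (a new reading comes with each control period).
- bot.snapshot(name): name is "scene" or "top" or "wrist"; returns a dict with "image" (384x512x3 uint8, blue, green, red), "K" (3x3 intrinsics, pixels), "k1" (the pictures are not rectified: a ray, as slopes to the right and down, at radius r is drawn at 1 + k1 r^2 times it, then the intrinsics apply), "world_to_cam" (4x4, takes a point from world to camera coordinates). Camera axes: x right, y down, z forward; pixel columns grow to the right and rows downward; lengths in m; the calibration is good to about 2 mm. A picture is of the moment at which its call begins. There is no depth.
- bot.hand_in(): hands the job in; it is judged then, once.
Trained networks look in a picture, given as the dict that the camera call returned (one of the last four; its "shot" number tells which), for a name from the list of things; names that differ only in an ending like _2 or _b are one class to them, and where a whole thing is asked for, a point or a joint stands for the part that bears it (a point fixed in the world has none). Each returns a list of dicts, best first, with "conf" (0 to 1); they miss things now and then, are a little off and sometimes report something else, mostly with a low value. They report only what shows in the picture. A call takes as long as a camera call. They do not tell look-alikes from the thing itself.
- bot.look_for(name, picture): "xyz" ([x, y, z] in m, in the coordinates of the camera as it stood for that picture, good to about 4 mm: the middle of the surface that is visible of it).
- bot.mark_of(name, picture): "xyz" ([x, y, z] in m, in the coordinates of the camera as it stood for that picture, good to about 4 mm: a listed point, or the origin of a listed thing).
The state is a dict: "clock": time; "joints": joint angles; "dq": joint speeds; "joint_torque": joint torques, N m; "tool_pos": TCP position; "orientation": TCP orientation; "wrist_force": force on the tool from outside, world axes, zero at the start; "wrist_torque": the same for the moment, N m; "finger_gap": opening from 0.0 (shut) to 1.0 (fully open); "finger_force": force on a finger pad.
Only numpy, scipy, OpenCV 4.12 (cv2) and the standard library are available. Lean on these libraries where they do the work, as an engineer would, in place of code of your own. Each camera call takes 0.05 s, during which the arm holds its last target. There are 200 camera calls.

## Working session

There is one attempt and no reset: what is moved stays moved. The work goes in short steps, Python scripts to look and compute and a shell command to move; the robot and the scene stay as the last step left them, time stands still between calls to the robot, and variables do not carry over. Pictures are saved under pics/ and viewed, at most 12 in all, crops included, and the job is handed in when it is done.

```bash
mkdir -p pics; ls; cat > h.py <<'E'
from rig import bot
import numpy as np, cv2
from scipy.spatial.transform import Rotation as R
def w(p,s):
    M=np.linalg.inv(np.array(s["world_to_cam"]));return (M@np.r_[p,1])[:3]
def pix(P,s):
    c=(np.array(s["world_to_cam"])@np.r_[P,1])[:3];x,y=c[:2]/c[2];f=1+s["k1"]*(x*x+y*y)
    return (np.array(s["K"])@[x*f,y*f,1])[:2]
def ray(u,v,s,z):
    K=np.array(s["K"]);d=np.array([(u-K[0,2])/K[0,0],(v-K[1,2])/K[1,1]]);p=d.copy()
    for _ in range(20):p=d/(1+s["k1"]*(p@p))
    M=np.linalg.inv(np.array(s["world_to_cam"]));o=M[:3,3];r=M[:3,:3]@np.r_[p,1]
    return o+r*(z-o[2])/r[2]
def find(names,s,f="mark_of"):
    for n in names:
        for q in getattr(bot,f)(n,s)[:4]:
            P=w(q["xyz"],s);print(n,f,round(q["conf"],2),P.round(4),pix(P,s).round(0))
E
python3 - <<'E'
from h import *
for n in("top","scene"):
    s=bot.snapshot(n);cv2.imwrite(f"pics/{n}1.png",s["image"]);print(n)
    find(["nest","pocket_mouth","cell","start_top","tray","cleaner","reel","driver"],s)
st=bot.get_state();print(st["tool_pos"],R.from_quat(np.roll(st["orientation"],-1)).as_matrix().round(3))
E
```

```text
pics
top
pocket_mouth mark_of 0.87 [0.573  0.1178 0.0184] [225. 206.]
cell mark_of 0.41 [0.5207 0.0753 0.0223] [244. 229.]
start_top mark_of 0.58 [0.429  0.3263 0.0199] [128. 271.]
start_top mark_of 0.52 [0.5056 0.2948 0.0237] [144. 236.]
start_top mark_of 0.51 [0.5069 0.3888 0.0349] [ 99. 235.]
tray mark_of 0.72 [ 0.4871 -0.2841  0.0035] [403. 245.]
cleaner mark_of 0.94 [ 7.035e-01 -2.597e-01  1.000e-04] [388. 152.]
reel mark_of 0.67 [ 0.6951  0.246  -0.0019] [171. 154.]
driver mark_of 0.97 [0.7837 0.0148 0.0019] [270. 117.]
scene
nest mark_of 0.95 [0.5516 0.0835 0.0031] [276. 191.]
pocket_mouth mark_of 0.81 [0.5718 0.1162 0.0228] [291. 188.]
cell mark_of 0.55 [0.522  0.0743 0.0224] [269. 178.]
start_top mark_of 0.63 [0.5065 0.3852 0.026 ] [387. 156.]
start_top mark_of 0.47 [0.5037 0.2941 0.0237] [353. 161.]
start_top mark_of 0.35 [0.4315 0.3299 0.0162] [355. 145.]
tray mark_of 0.91 [ 0.4836 -0.2784  0.0016] [123. 194.]
cleaner mark_of 0.6 [ 0.7016 -0.2616  0.007 ] [127. 261.]
driver mark_of 0.62 [0.781  0.0153 0.0014] [268. 271.]
driver mark_of 0.28 [0.5718 0.1155 0.0229] [291. 188.]
[ 0.1499837  -0.63242972  0.25033052] [[ 0.973  0.231  0.   ]
 [ 0.231 -0.973  0.   ]
 [ 0.    -0.    -1.   ]]
```

```bash
python3 - <<'E'
import cv2
i=cv2.imread("pics/top1.png");cv2.imwrite("pics/topc.png",cv2.resize(i[150:300,80:290],None,fx=3.8,fy=3.8,interpolation=cv2.INTER_CUBIC))
E
```

```text
(no output)
```

View pics/top1.png

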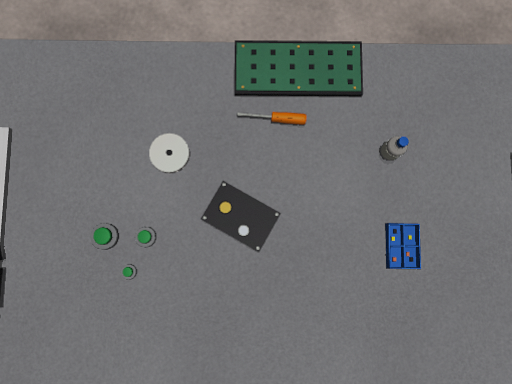

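View pics/topc.png

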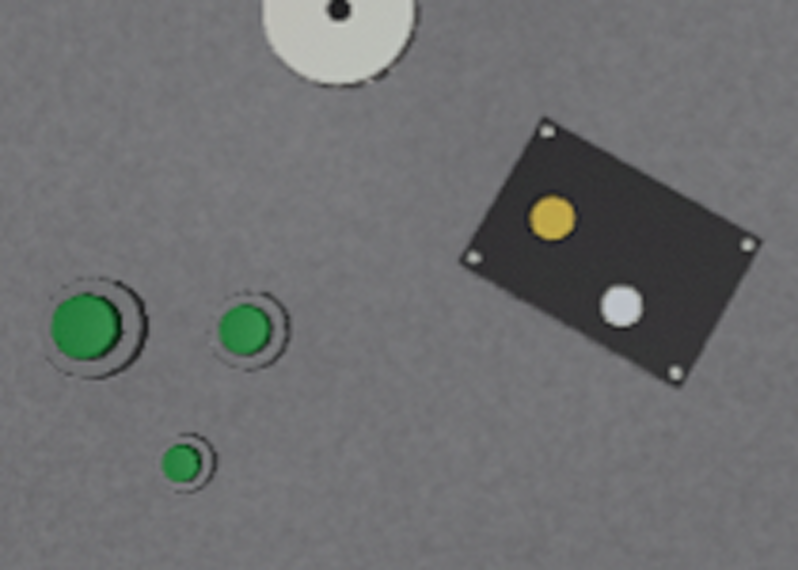

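Candidates for the start button: large (102,236), middle (145,236), small (128,271). The one at (145,236), world ≈ (0.505, 0.294), has a cap about 31 mm across. It's the middle one, and the crop confirms this. The pocket (brass) is at (225,207) and the cell (silver) at (244,230).

```bash
T="0.8 0.417 -0.242 0 0 0 0"; python3 -m handwheel '0.8 0.417 -0.242 0 0 0 0; 0.8 0.417 -0.242 0 0 0 0; 0.8 0.417 -0.242 0 0 0 0; 0.8 0.417 -0.242 0 0 0 0; 0.8 0.417 -0.242 0 0 0 0; 0.8 0.417 -0.242 0 0 0 0; 0.8 0.417 -0.242 0 0 0 0; 0.8 0.417 -0.242 0 0 0 0' 20
python3 -m handwheel '0.8 0.065 -0.34 0.07 0 0 -26; 0.8 0.065 -0.34 0.07 0 0 -26; 0.8 0.065 -0.34 0.07 0 0 -26; 0.8 0.065 -0.34 0.07 0 0 -26; 0.8 0.065 -0.34 0.07 0 0 -26; 0.8 0.065 -0.34 0.07 0 0 -26; 0.8 0.065 -0.34 0.07 0 0 -26; 0.8 0.065 -0.34 0.07 0 0 -26' 20
cat > look.py <<'E'
from h import *
import sys
s=bot.snapshot("wrist");cv2.imwrite(sys.argv[1],s["image"])
find(["nest","pocket_mouth","cell"],s)
st=bot.get_state();Q=R.from_quat(np.roll(st["orientation"],-1)).as_matrix();print(st["clock"],st["tool_pos"],Q.round(3).tolist(),st["finger_gap"],st["wrist_force"],bot.tip_reach)
p=np.array(st["tool_pos"]);print("tips",pix(p+Q@[0,0,.019],s),"axis x",pix(p+Q@[.05,0,.019],s))
E
python3 look.py pics/w1.png
```

```text
clock: 1.9
tool_pos: [0.5023, -0.2977, 0.2506]
orientation: [-0.0, 0.993, 0.118, 0.001]
wrist_force: [-0.1, -0.5, 0.0]
finger_gap: 0.196
finger_force: 0.0
clock: 2.9
tool_pos: [0.485, 0.0443, 0.1805]
orientation: [0.0, 0.942, 0.336, 0.0]
wrist_force: [-0.3, -0.2, 0.8]
finger_gap: 0.197
finger_force: 0.0
nest mark_of 0.94 [ 0.5461  0.0809 -0.0013] [270. 115.]
pocket_mouth mark_of 0.81 [0.5654 0.1167 0.0188] [256.  75.]
pocket_mouth mark_of 0.52 [0.5169 0.0768 0.016 ] [256. 140.]
pocket_mouth mark_of 0.44 [ 0.5484  0.0792 -0.0025] [273. 114.]
cell mark_of 0.57 [0.5181 0.0765 0.0158] [257. 139.]
3.1 [0.48497182 0.04348374 0.18054708] [[0.775, 0.632, 0.001], [0.632, -0.775, -0.001], [0.0, 0.001, -1.0]] 0.1975726128208032 [ 0.0451043   0.48379834 -0.6012746 ] 0.019
tips [262.12458297 239.67877598] axis x [262.45547889 152.29793163]
```

View pics/w1.png

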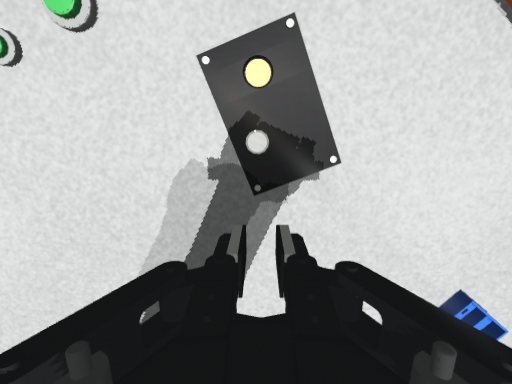

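The picture shows the pocket at (258,72) and the cell at (257,141). Both finger tips are near (240,230) and (280,230), and the cell and pocket are nearly aligned with the tool's x axis.

```bash
cat > geo.py <<'E'
from h import *
import sys
def blob(m,near,r=30):
    n,l,st,c=cv2.connectedComponentsWithStats(m.astype(np.uint8));
    k=[i for i in range(1,n) if st[i,4]>60 and np.hypot(*(c[i]-near))<r]
    k=min(k,key=lambda i:np.hypot(*(c[i]-near)))
    h=cv2.convexHull(np.argwhere(l==k)[:,::-1].astype(np.int32));return cv2.fitEllipse(h)
def meas(s,cn,pn,zc=.0277):
    i=s["image"].astype(int);b,g,r=i[...,0],i[...,1],i[...,2]
    P=C=None
    e=blob((r-b>60)&(r>120),pn);P=ray(*e[0],s,.0155);print("pocket",np.round(e[0],1),np.round(e[1],1),P.round(4))
    e=blob((g>95)&(abs(r-b)<40),cn);C=ray(*e[0],s,zc);print("cell",np.round(e[0],1),np.round(e[1],1),C.round(4))
    st=bot.get_state();Q=R.from_quat(np.roll(st["orientation"],-1)).as_matrix();t=np.array(st["tool_pos"])
    print("clock",st["clock"],"tool",t.round(4),"F",np.round(st["wrist_force"],1),"gap",round(st["finger_gap"],3))
    for n,p in(("cell",C),("pocket",P)):print(n,"in tool mm",(Q.T@(p-t)*1e3).round(1))
    d=Q.T@(P-C);print("dist",np.hypot(*d[:2]).round(4),"angle deg from tool x",np.degrees(np.arctan2(d[1],d[0])).round(2))
if __name__=="__main__":
    s=bot.snapshot("wrist");a=[float(x) for x in sys.argv[1:]];meas(s,np.array(a[:2]),np.array(a[2:4]),*a[4:])
E
python3 geo.py 257 141 258 72; python3 - <<'E'
from h import *
s=bot.snapshot("top");import geo
geo.meas(s,np.array([244,230]),np.array([225,207]))
E
```

```text
pocket [256.5  71.8] [25.3 27.9] [0.5685 0.1169 0.0155]
cell [256.  140.9] [23.  24.2] [0.5169 0.0758 0.0277]
clock 3.15 tool [0.4849 0.0437 0.1805] F [ 0.4 -0.1  0.7] gap 0.199
cell in tool mm [ 45.   -4.8 152.8]
pocket in tool mm [111.   -4.1 165.1]
dist 0.066 angle deg from tool x 0.64
pocket [225. 207.] [10.6 11.5] [0.5706 0.1176 0.0155]Traceback (most recent call last):
  File "<stdin>", line 3, in <module>
  File "geo.py", line 12, in meas
    e=blob((g>95)&(abs(r-b)<40),cn);C=ray(*e[0],s,zc);print("cell",np.round(e[0],1),np.round(e[1],1),C.round(4))
  File "geo.py", line 6, in blob
    k=min(k,key=lambda i:np.hypot(*(c[i]-near)))
ValueError: min() iterable argument is empty
```

```bash
python3 -m handwheel '0.8 -0.003 -0.0045 0.04 0 0 0; 0.8 -0.003 -0.0045 0.08 0 0 0.6; 0.8 -0.003 -0.0045 0.11 0 0 0.6; 0.8 -0.003 -0.0045 0.11 0 0 0.6; 0.8 -0.003 -0.0045 0.11 0 0 0.6' 
python3 look.py pics/w2.png
```

```text
clock: 3.82
tool_pos: [0.4803, 0.0466, 0.0712]
orientation: [0.0, 0.943, 0.331, 0.001]
wrist_force: [-0.5, 0.3, -0.4]
finger_gap: 0.202
finger_force: 0.0
nest mark_of 0.84 [ 0.5502  0.0817 -0.0026] [284. 104.]
pocket_mouth mark_of 0.97 [0.5672 0.115  0.018 ] [263.  41.]
cell mark_of 0.56 [0.5177 0.0777 0.018 ] [260. 147.]
4.025 [0.48031385 0.04666022 0.07154017] [[0.78, 0.626, 0.003], [0.626, -0.78, 0.0], [0.002, 0.001, -1.0]] 0.19623575281739872 [-0.59379345  0.0889947   0.74115799] 0.019
tips [260.94983039 238.99713835] axis x [260.93127095 151.30563402]
```

View pics/w2.png

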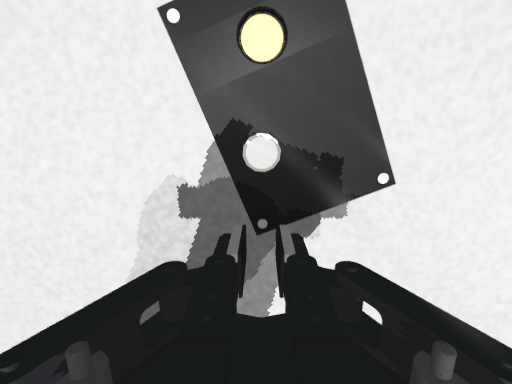

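The cell is at (262,152) and the pocket at (262,38), both centred on the jaws' midline at column 261.

```bash
python3 geo.py 262 152 262 38; python3 -m handwheel '0.8 0 0 0.012 0 0 0; 0.8 0 0 0.022 0 0 0; 0.8 0 0 0.026 0 0 0; 0.8 0 0 0.028 0 0 0;0.8 0 0 0.028 0 0 0'; python3 geo.py 262 158 262 15
```

```text
pocket [261.8  37.9] [42.2 47.9] [0.5687 0.1169 0.0155]
cell [261.4 152.1] [38.  39.7] [0.517  0.0757 0.0277]
clock 4.075 tool [0.4801 0.0466 0.0714] F [-0.8  0.7  0. ] gap 0.204
cell in tool mm [46.8  0.3 43.8]
pocket in tool mm [112.9   0.6  56.1]
dist 0.0661 angle deg from tool x 0.22
clock: 4.7
tool_pos: [0.4795, 0.0467, 0.0422]
orientation: [-0.0, 0.943, 0.332, -0.0]
wrist_force: [-0.1, -1.4, 0.3]
finger_gap: 0.2
finger_force: 0.0Traceback (most recent call last):
  File "geo.py", line 18, in <module>
    s=bot.snapshot("wrist");a=[float(x) for x in sys.argv[1:]];meas(s,np.array(a[:2]),np.array(a[2:4]),*a[4:])
                                                               ~~~~^^^^^^^^^^^^^^^^^^^^^^^^^^^^^^^^^^^^^^^^^^^
  File "geo.py", line 11, in meas
    e=blob((r-b>60)&(r>120),pn);P=ray(*e[0],s,.0155);print("pocket",np.round(e[0],1),np.round(e[1],1),P.round(4))
  File "geo.py", line 6, in blob
    k=min(k,key=lambda i:np.hypot(*(c[i]-near)))
ValueError: min() iterable argument is empty
```

```bash
sed -i 's/^    e=blob((r-b/    try: e=blob((r-b/; s/^    e=blob((g/    try: e=blob((g/; s/P.round(4))$/P.round(4))\n    except ValueError: P=np.array([.5687,.1169,.0155]);print("no pocket")/; s/C.round(4))$/C.round(4))\n    except ValueError: C=np.array([0,0,0]);print("no cell")/' geo.py
python3 -m handwheel '0.8 0.01 0 0 0 0 0; 0.8 0.018 0 0 0 0 0; 0.8 0.023 0 0 0 0 0; 0.8 0.027 0 0 0 0 0; 0.8 0.031 0 0 0 0 0; 0.8 0.035 0 0 0 0 0;0.8 0.04 0 0 0 0 0; 0.8 0.04 0 0 0 0 0'; python3 geo.py 262 170 262 30; python3 look.py pics/w3.png
```

```text
clock: 5.75
tool_pos: [0.5111, 0.0721, 0.0424]
orientation: [-0.0, 0.943, 0.332, 0.0]
wrist_force: [0.3, -0.3, 0.1]
finger_gap: 0.199
finger_force: 0.0
no pocket
no cell
clock 5.8 tool [0.5108 0.0718 0.0423] F [-0.1 -0.8 -0.1] gap 0.199
cell in tool mm [-443.3 -263.7   42.3]
pocket in tool mm [73.4  1.1 26.8]
dist 0.5806 angle deg from tool x 27.13
nest mark_of 0.97 [ 0.5486  0.081  -0.005 ] [287. 169.]
pocket_mouth mark_of 0.58 [0.5686 0.1175 0.0157] [262. 105.]
cell mark_of 0.87 [0.5248 0.0877 0.0174] [255. 201.]
cell mark_of 0.3 [0.5691 0.1181 0.0169] [262. 103.]
6.0 [0.51054308 0.07153106 0.0423281 ] [[0.78, 0.626, -0.0], [0.626, -0.78, -0.0], [-0.0, -0.0, -1.0]] 0.19879945889073125 [-0.13045517  0.29651855 -0.52248621] 0.019
tips [261.21024353 239.54029161] axis x [261.27525616 152.15566862]
```

View pics/w3.png

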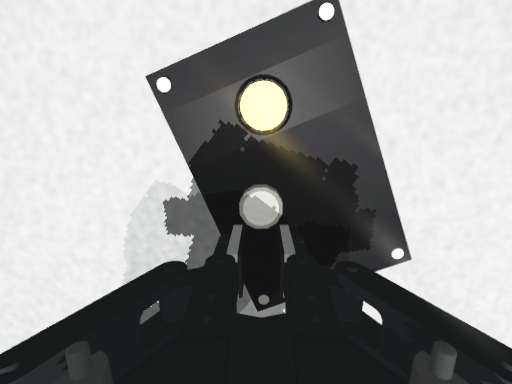

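The cell sits at (261,205), cradled centrally by the finger tips. The pocket is at (264,105), slightly to the right.

```bash
python3 geo.py 261 205 264 105
```

```text
pocket [262.3 108.2] [42.2 45.1] [0.567  0.116  0.0155]
cell [260.5 205.7] [43.3 43.7] [0.527  0.0852 0.0277]
clock 6.05 tool [0.5105 0.0715 0.0423] F [-0.3 -0.3  0.2] gap 0.199
cell in tool mm [21.4 -0.3 14.6]
pocket in tool mm [71.9  0.6 26.8]
dist 0.0505 angle deg from tool x 1.08
```

```bash
python3 -m handwheel '0.8 0.004 0 0 0 0 0; 0.8 0.009 0 0 0 0 0; 0.8 0.014 0.0002 0 0 0 0; 0.8 0.019 0.0004 0 0 0 0; 0.8 0.024 0.0005 0 0 0 0; 0.8 0.028 0.0006 0 0 0 0;0.8 0.03 0.0007 0 0 0 0; 0.8 0.03 0.0007 0 0 0 0'; python3 geo.py 261 205 263 164;  python3 look.py pics/w4.png
```

```text
clock: 7.05
tool_pos: [0.5346, 0.09, 0.0423]
orientation: [-0.0, 0.943, 0.332, 0.0]
wrist_force: [-0.2, -0.4, -0.5]
finger_gap: 0.199
finger_force: 0.0
pocket [261.6 161.1] [44.2 44.6] [0.5689 0.1171 0.0155]
cell [260.5 207.6] [43.2 43.8] [0.5503 0.103  0.0277]
clock 7.1 tool [0.5345 0.0899 0.0423] F [ 0.5  0.  -0.3] gap 0.202
cell in tool mm [20.6 -0.3 14.6]
pocket in tool mm [43.9  0.3 26.8]
dist 0.0233 angle deg from tool x 1.48
nest mark_of 0.85 [ 0.5489  0.0824 -0.0014] [284. 213.]
pocket_mouth mark_of 0.76 [0.5641 0.1158 0.0163] [258. 169.]
cell mark_of 0.63 [0.5488 0.101  0.0177] [262. 206.]
7.3 [0.53441863 0.08978332 0.04233972] [[0.78, 0.626, -0.0], [0.626, -0.78, -0.0], [-0.0, -0.0, -1.0]] 0.19640363430158164 [-0.44407233 -0.52378575 -0.20157006] 0.019
tips [261.13615956 239.03895471] axis x [261.17078734 151.54706665]
```

View pics/w4.png

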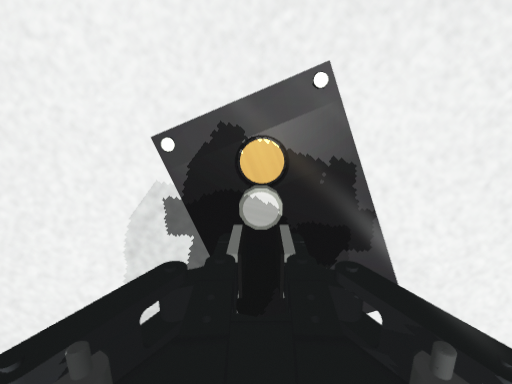

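The cell is at (261,208), touching the finger tips, and the pocket at (262,161) is straight ahead.

```bash
python3 -m handwheel '0.8 0.004 0.0001 0 0 0 0; 0.8 0.008 0.0003 0 0 0 0; 0.8 0.011 0.0004 0 0 0 0; 0.8 0.014 0.0005 0 0 0 0; 0.8 0.017 0.0005 0 0 0 0; 0.8 0.02 0.0005 0 0 0 0;0.8 0.022 0.0005 0 0 0 0; 0.8 0.022 0.0005 0 0 0 0'; python3 geo.py 261 205 262 205 .0227;  python3 look.py pics/w5.png
```

```text
clock: 8.3
tool_pos: [0.5522, 0.1035, 0.0423]
orientation: [-0.0, 0.943, 0.332, 0.0]
wrist_force: [-0.1, 0.7, 0.0]
finger_gap: 0.2
finger_force: 0.0
pocket [260.9 198.7] [41.2 42.2] [0.5691 0.1171 0.0155]
cell [260.6 207.9] [42.9 43.2] [0.5664 0.1153 0.0227]
clock 8.35 tool [0.552  0.1033 0.0423] F [ 0.9 -0.3  0.3] gap 0.199
cell in tool mm [18.7 -0.3 19.6]
pocket in tool mm [21.9 -0.1 26.8]
dist 0.0033 angle deg from tool x 3.72
nest mark_of 0.76 [ 0.5478  0.0815 -0.0044] [282. 244.]
pocket_mouth mark_of 0.94 [0.5665 0.1169 0.0188] [258. 204.]
cell mark_of 0.97 [0.5616 0.1153 0.0169] [255. 211.]
8.55 [0.55191616 0.10318637 0.0423557 ] [[0.78, 0.626, -0.0], [0.626, -0.78, -0.0], [-0.0, -0.0, -1.0]] 0.19475692198225628 [ 0.6416353  -0.19012749 -0.64509722] 0.019
tips [261.18109445 239.17867084] axis x [261.22619163 151.70602096]
```

View pics/w5.png

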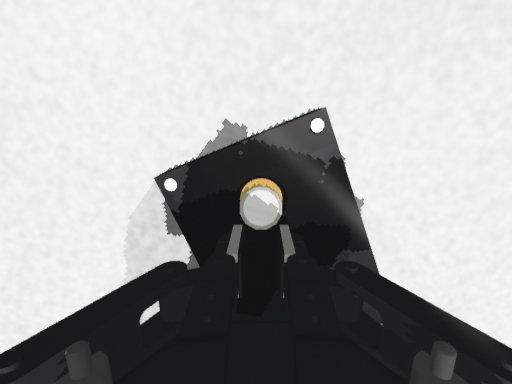

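The cell at (261,208) still looks high or cocked. A brass crescent shows ahead of it at (261,183), so it needs a little more push.

```bash
python3 -m handwheel '0.8 0.001 0 0 0 0 0; 0.8 0.0015 0 0 0 0 0; 0.8 0.002 0 0 0 0 0; 0.8 0.002 0 0 0 0 0'; python3 geo.py 261 205 262 205 .0227; python3 -m handwheel '0.8 0.003 0 0 0 0 0; 0.8 0.0035 0 0 0 0 0; 0.8 0.0035 0 0 0 0 0'; python3 geo.py 261 205 262 205 .0227; python3 look.py pics/w6.png | tail -2
python3 - <<'E'
import cv2
i=cv2.imread("pics/w6.png");cv2.imwrite("pics/w6c.png",cv2.resize(i[150:270,180:340],None,fx=4,fy=4,interpolation=cv2.INTER_CUBIC))
E
```

```text
clock: 9.05
tool_pos: [0.5536, 0.1046, 0.0423]
orientation: [-0.0, 0.943, 0.332, 0.0]
wrist_force: [0.6, -0.8, -0.1]
finger_gap: 0.2
finger_force: 0.0
pocket [260.9 202.2] [42.  42.2] [0.5689 0.117  0.0155]
cell [260.3 208.2] [42.4 43.2] [0.5677 0.1164 0.0227]
clock 9.1 tool [0.5536 0.1046 0.0423] F [-0.2  0.6  0.3] gap 0.199
cell in tool mm [18.4 -0.4 19.6]
pocket in tool mm [19.7 -0.1 26.8]
dist 0.0013 angle deg from tool x 14.22
clock: 9.48
tool_pos: [0.5564, 0.1068, 0.0423]
orientation: [-0.0, 0.943, 0.332, 0.0]
wrist_force: [-1.0, -0.5, 0.5]
finger_gap: 0.199
finger_force: 0.0
pocket [263.6 201.5] [27.4 36.2] [0.5729 0.1183 0.0155]
cell [260.5 211. ] [41.6 41.9] [0.5692 0.1175 0.0227]
clock 9.525 tool [0.5563 0.1068 0.0423] F [-0.2 -0.9 -0.1] gap 0.198
cell in tool mm [16.8 -0.3 19.6]
pocket in tool mm [20.2  1.5 26.8]
dist 0.0038 angle deg from tool x 27.36
9.725 [0.55622254 0.10671048 0.04232162] [[0.78, 0.626, -0.0], [0.626, -0.78, 0.0], [-0.0, -0.0, -1.0]] 0.20059731176814546 [-0.7849763   0.21640787  0.83869538] 0.019
tips [261.0756478 239.030812 ] axis x [261.09958209 151.55369108]
```

View pics/w6c.png

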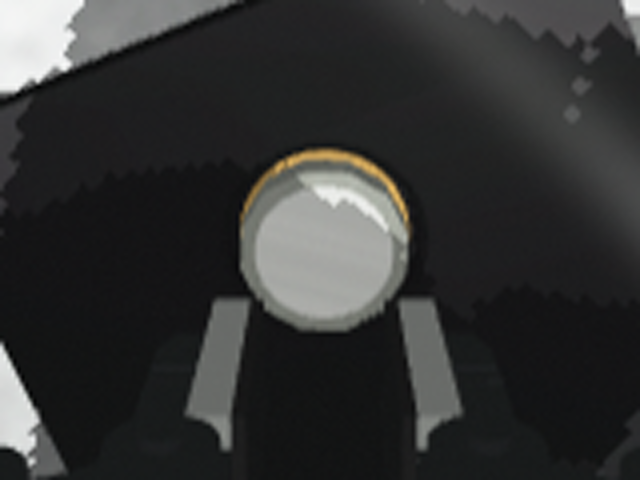

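The apparent cell width shrank from 43.2 to 41.9 px, which matches a 5 mm drop, and the cell is centred within a thin brass ring. I'll back off and look at it without the fingers in the way.

```bash
python3 -m handwheel '0.8 -0.005 0 0 0 0 0; 0.8 -0.014 0 0 0 0 0; 0.8 -0.014 0 -0.02 0 0 0; 1 -0.005 0 -0.03 0 0 0; 1 0.017 0 -0.03 0 0 0; 1 0.017 0 -0.03 0 0 0; 1 0.017 0 -0.03 0 0 0'; python3 look.py pics/w7.png; python3 geo.py 261 230 262 230 .0227
```

```text
clock: 10.6
tool_pos: [0.5687, 0.1169, 0.0719]
orientation: [0.0, 0.943, 0.332, -0.001]
wrist_force: [-0.4, -0.3, 0.3]
finger_gap: 0.001
finger_force: 0.0
nest mark_of 0.97 [ 0.5495  0.0824 -0.0022] [279. 251.]
pocket_mouth mark_of 0.91 [0.5646 0.1146 0.018 ] [260. 223.]
cell mark_of 0.78 [0.5673 0.1192 0.0111] [257. 213.]
10.8 [0.56895097 0.11671376 0.07214534] [[0.78, 0.625, -0.001], [0.625, -0.78, -0.001], [-0.001, -0.0, -1.0]] 0.0014136964658957299 [ 0.6376091   0.22404217 -0.08545112] 0.019
tips [261.56061499 238.84788442] axis x [261.6761218  151.19519354]
no pocket
cell [260.6 231.9] [38.6 58.3] [0.5617 0.1113 0.0227]
clock 10.85 tool [0.5691 0.1168 0.0722] F [0.5 0.4 0.1] gap 0.0
cell in tool mm [-9.2 -0.3 49.5]
pocket in tool mm [-0.3 -0.3 56.7]
dist 0.009 angle deg from tool x -0.19
```

View pics/w7.png

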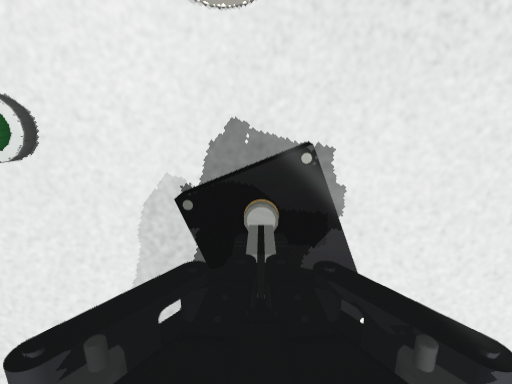

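The cell at (261,213) sits in the pocket with an even brass rim. A light press on its top will make sure it is seated.

```bash
python3 -m handwheel '1 0 0 0.015 0 0 0; 1 0 0 0.026 0 0 0; 1 0 0 0.029 0 0 0; 1 0 0 0.0295 0 0 0; 1 0 0 0.0295 0 0 0'; python3 -m handwheel '1 0 0 0.0005 0 0 0; 1 0 0 0.001 0 0 0;1 0 0 0.001 0 0 0';python3 -m handwheel '1 0 0 0.0005 0 0 0; 1 0 0 0.001 0 0 0;1 0 0 0.001 0 0 0'
```

```text
clock: 11.48
tool_pos: [0.5698, 0.1175, 0.043]
orientation: [-0.0, 0.943, 0.332, 0.0]
wrist_force: [-0.0, -0.2, 0.8]
finger_gap: -0.001
finger_force: 0.0
clock: 11.85
tool_pos: [0.5696, 0.1174, 0.0419]
orientation: [-0.0, 0.943, 0.332, 0.0]
wrist_force: [-0.1, -0.1, 0.1]
finger_gap: 0.002
finger_force: 0.0
clock: 12.22
tool_pos: [0.5696, 0.1174, 0.0418]
orientation: [0.0, 0.943, 0.332, 0.0]
wrist_force: [-1.8, -0.9, 6.3]
finger_gap: 0.003
finger_force: 3.4
```

Contact came at tip height 22.8 mm, exactly the seated top, so the cell is flat. Now the button.

```bash
python3 -m handwheel '1 0 0 -0.04 0 0 0; 1 0 0 -0.08 0 0 0; 1 0.01 -0.04 -0.1 0 0 0; 1 0.03 -0.1 -0.1 0 0 0; 1 0.03 -0.179 -0.1 0 0 0;  1 0.03 -0.179 -0.1 0 0 0; 1 0.03 -0.179 -0.1 0 0 0'; python3 - <<'E'
from h import *
for n in("wrist","top","scene"):
    s=bot.snapshot(n);cv2.imwrite(f"pics/{n}b.png",s["image"]);print(n)
    find(["start_top","cell"],s)
    i=s["image"].astype(int);m=((i[...,1]-i[...,2]>40)&(i[...,1]-i[...,0]>30)).astype(np.uint8)
    k,l,t,c=cv2.connectedComponentsWithStats(m)
    for j in range(1,k):
        if t[j,4]>60 and t[j,4]<20000:
            h=cv2.fitEllipse(cv2.convexHull(np.argwhere(l==j)[:,::-1].astype(np.int32)))
            print(np.round(h[0],1),np.round(h[1],1),ray(*h[0],s,.022).round(4))
st=bot.get_state();Q=R.from_quat(np.roll(st["orientation"],-1)).as_matrix();print(st["clock"],st["tool_pos"],(Q.T@(np.array([.504,.294,.022])-st["tool_pos"])).round(4))
E
```

```text
clock: 13.1
tool_pos: [0.4802, 0.2767, 0.1409]
orientation: [-0.0, 0.943, 0.333, -0.0]
wrist_force: [0.0, -0.3, -0.3]
finger_gap: -0.0
finger_force: 0.0
wrist
start_top mark_of 0.64 [0.4262 0.3276 0.0162] [185. 201.]
start_top mark_of 0.57 [0.4992 0.3878 0.0299] [170.  96.]
cell mark_of 0.96 [0.5695 0.1175 0.0137] [443. 220.]
[179.1  93.6] [44.6 49.5] [0.5044 0.3852 0.022 ]
[261.7 161.3] [30.9 31.3] [0.5036 0.2947 0.022 ]
[184.  199.7] [21.5 22.5] [0.4296 0.3287 0.022 ]
top
start_top mark_of 0.39 [0.4313 0.3289 0.02  ] [127. 270.]
cell mark_of 0.59 [0.5712 0.1179 0.0166] [225. 207.]
cell mark_of 0.38 [ 0.4863 -0.2828  0.0012] [402. 245.]
[127.2 271.5] [9.2 9.6] [0.428  0.3284 0.022 ]
scene
start_top mark_of 0.63 [0.5064 0.3832 0.0262] [386. 156.]
start_top mark_of 0.62 [0.5078 0.296  0.0261] [354. 161.]
start_top mark_of 0.38 [0.4288 0.3258 0.0145] [354. 145.]
cell mark_of 0.64 [0.5737 0.1197 0.0175] [293. 190.]
[386.4 157.2] [11.4 14.3] [0.5045 0.3859 0.022 ]
[353.  162.9] [ 8.7 11.1] [0.5092 0.2927 0.022 ]
13.55 [0.48153191 0.27493456 0.14079961] [ 0.0295 -0.0009  0.1188]
```

View pics/wristb.png

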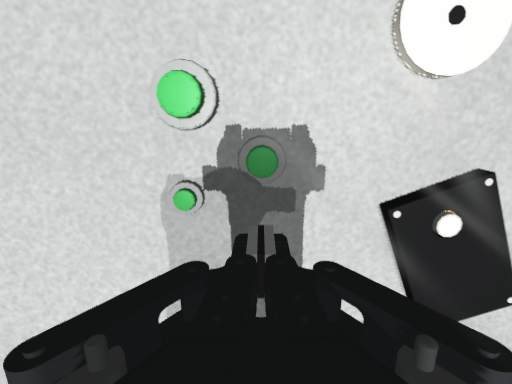

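The middle button at (262,161) lies straight ahead on the tool axis, with the cell seated at (448,224). Now I'll press it.

```bash
python3 -m handwheel '1 0.0295 0 0.03 0 0 0; 1 0.0295 -0.0005 0.07 0 0 0; 1 0.0295 -0.0005 0.092 0 0 0; 1 0.0295 -0.0005 0.098 0 0 0; 1 0.0295 -0.0005 0.102 0 0 0; 1 0.0295 -0.0005 0.105 0 0 0; 1 0.0295 -0.0005 0.1055 0 0 0; 1 0.0295 -0.0005 0.1055 0 0 0'
```

```text
clock: 14.55
tool_pos: [0.5038, 0.2945, 0.036]
orientation: [0.0, 0.943, 0.332, 0.0]
wrist_force: [-1.5, -0.7, 3.8]
finger_gap: -0.002
finger_force: 1.7
```

```bash
python3 -m handwheel '1 0 0 0.0005 0 0 0; 1 0 0 0.0005 0 0 0; 1 0 0 -0.01 0 0 0; 1 0 0 -0.05 0 0 0; 1 0 0 -0.1 0 0 0; 1 -0.05 0.03 -0.12 0 0 0; 1 -0.05 0.03 -0.12 0 0 0; 1 -0.05 0.03 -0.12 0 0 0'; python3 - <<'E'
from h import *
s=bot.snapshot("wrist");cv2.imwrite("pics/fin.png",s["image"]);find(["cell","start_top"],s)
E
```

```text
clock: 15.55
tool_pos: [0.4839, 0.2406, 0.1558]
orientation: [-0.001, 0.943, 0.332, 0.001]
wrist_force: [-0.0, -0.0, -0.5]
finger_gap: -0.005
finger_force: 0.0
cell mark_of 0.68 [0.5663 0.1193 0.0132] [404. 198.]
start_top mark_of 0.66 [0.4974 0.2949 0.0176] [226. 143.]
start_top mark_of 0.62 [0.4266 0.3316 0.018 ] [153. 176.]
start_top mark_of 0.55 [0.4992 0.3845 0.0296] [141.  76.]
```

View pics/fin.png

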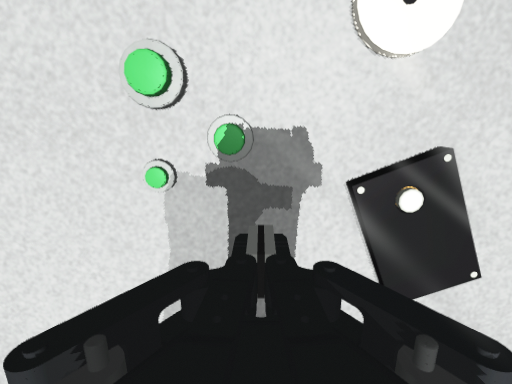

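The cell is seated at (410,200), the middle button at (230,138) is back up, and the arm is clear of everything.

```bash
python3 -c "
from rig import bot
print(bot.hand_in())"
```

```text
the job is handed in; nothing more can be done
None
```

The coin cell lies seated in the pocket, the middle start button was pressed about 5 mm and is back up, and the job is handed in; the hand-in call returned no verdict.

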